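Swing the inspection lens over the flask and light it

TASK

Push the arm of the swing lens round with a fingertip until the lens is centred over the small conical flask on the tray, then push the lamp switch lever fully over to its other end, away from the robot. Pick nothing up: the flask, the other pieces on the tray and everything else standing on the bench stay where they are.

Things in the scene. Friction and masses are not known exactly. Their poses are not given: they have to be found in the camera images.
- stand: inspection stand: fixed cream tray 12 mm thick with a steel post (22 mm, foot 64 mm). Origin on the post's axis at bench height. Along its axes the tray reaches 190 mm to -x (to the robot), 60 mm to +x, 190 mm to each side. Four 56 mm circles on an arc of 170 mm radius round the post, 30 and 60 degrees to either side of -x, each carry an amber piece with a white top, all below 70 mm
- lens_arm (a joint): angle (rad) of the swing arm about the post; 0 lies along the stand's -x, positive is anticlockwise from above, range -1.7 to 1.7; starts near 0, between the middle circles. A level aluminium bar 12 mm wide, 14 mm high (z 108 to 122 mm), free to push on from 20 to 130 mm from the axis. Friction 0.15 N m (1.5 N at 100 mm): it does not coast and stays where it is left
- lens_center (a point): centre of the round lens at the end of the arm, 170 mm from the post's axis, 115 mm above the bench. Black round frame, 78 mm outside, 10 mm thick, 58 mm clear opening. The bar joins it to the black hub on the post (32 mm wide, z 100 to 130 mm, the stand's highest point)
- flask: the flask to be looked at: a small loose conical flask, 44 mm wide at the foot, narrowing to a 14 mm neck, with an 18 mm white stopper, 54 mm high in all; from above its amber cone shows all round the stopper. It stands on any one of the four circles of the tray. Origin at the centre of its underside, z up
- lamp_switch (a joint): angle (rad) of the lamp's toggle lever: 0 leans towards the robot (its base's -x), 1.0 is fully over the other way (its base's +x); it starts between 0 and 0.2, and stays where it is left (about 0.8 N at the ball moves it)
- lamp_switch_base: fixed grey switch block 70 x 50 x 25 mm with the toggle lever on top, at the left or the right of the tray. Origin at the centre of its underside; the lever swings in its x-z plane from -x to +x about a level axis 22 mm above the origin
- lamp_switch_tip (a point): centre of the black 26 mm ball at the end of the toggle lever (80 mm from its axis, a 10 mm steel rod below it); about 92 mm above the bench and 38 mm off the block's centre at either end of its swing, 102 mm at mid-swing
- vial: loose bystander on the tray: straight round capped vial, 26 mm wide, 44 mm high; origin at the centre of its underside
- cell: loose bystander on the tray: square capped box, 30 x 30 x 40 mm; origin at the centre of its underside
- dish: loose bystander on the tray: flat round covered dish, 47 mm wide, 16 mm high; origin at the centre of its underside
- dropper_a: loose bystander: dropper bottle, 28 mm wide, 70 mm high, standing on the robot's side of the tray; origin at the centre of its underside
- dropper_b: loose bystander: a second dropper bottle, 28 mm wide, 70 mm high, on the robot's side of the tray; origin at the centre of its underside
- stapler: loose bystander: stapler, 130 x 34 mm, 65 mm high, left of the tray; origin at the centre of its underside
- beaker: loose bystander: clear beaker with pens, 72 mm wide, 135 mm high with the pens, right of the tray; origin at the centre of its underside
Mind the look-alikes: they are no part of the job. Leave any purple look-alike of the lamp_switch_base alone.

How it is judged:
On the way, in this order (a step that is already met when the one before it is completed fails the run):
1. the lens rests centred over the flask (horizontal distance between lens_center and flask below 0.012 m and velocity of joint lens_arm between -0.05 and 0.05 rad/s), for 0.3 s.
2. the lamp switch is pushed over (value of joint lamp_switch above 0.85 rad), for 0.2 s.
At the end, for the whole second after the job is handed in: The lens centre is within 12 mm of the flask's centre seen from above and at rest, the lamp switch reads more than 0.85 of its 1.0 rad, the flask stands upright, and the flask and all other loose things are within 15 mm of where they began (all of step 1 and value of joint lamp_switch above 0.85 rad and distance of each of flask, vial, cell, dish, dropper_a, dropper_b, stapler, beaker from where it was at the start of the episode below 0.015 m and angle between flask's own z axis and vertical below 0.2 rad); the robot touches nothing.
It fails at once if the flask was lifted, shifted by more than 15 mm or tipped (distance of flask from where it was at the start of the episode above 0.015 m or angle between flask's own z axis and vertical above 0.4 rad).
It fails at once if another thing on the tray or the bench was lifted, shifted by more than 15 mm or tipped (distance of any of vial, cell, dish, dropper_a, dropper_b, stapler, beaker from where it was at the start of the episode above 0.015 m or angle between any of vial, cell, dish, dropper_a, dropper_b, stapler, beaker's own z axis and vertical above 0.4 rad).
It also fails if it takes over 56 s, if anything falls off the work surface, if the arm or the gripper's body presses on something with over 40 N, if the wrist force passes 120 N, or if a joint passes its speed limit or range.

ROBOT

A 6-joint arm with a two-finger parallel gripper is mounted at the origin on the work surface. World frame = base frame: x ahead of the robot, y to its left, z up, the work surface at z = 0. Lengths are in m, angles in rad, forces in N, time in s.
With the tool pointing down it reaches from about 0.35 to 0.775 m from the base axis. Payload 5.5 kg.
Tool frame: the origin (TCP) lies between the finger pads; the fingertips stand 22 mm ahead of it and the grasp point (between the pads) lies 3 mm ahead of it (env.finger_overhang is the distance from the TCP to the fingertips, in m); y points along the fingers, x is the direction in which the jaws open and shut, and the axes are right-handed (so a half turn about y gives the same grasp; the last joint's range is limited). The gripper opens to 85 mm and grips with 20 to 120 N. Pads are 22 mm wide; open, the fingers measure 114 mm over their backs; the gripper's body (76 mm by 85 mm) begins 54 mm behind the grasp point. The pads swing forward as they close: fully open they stand 13 mm farther back than shut.
Start: joints at [1.15, 0.313, 0.046, 1.304, 0, 1.431], TCP at [0.159, 0.553, 0.253] pointing down, gripper open.
Joint ranges: [-2.76, 2.76], [-0.86, 1.69], [-1.03, 1.26], [-2.2, 2.34], [-1.47, 1.5], [-3.14, 3.14]. Speed limits (rad/s): [2.57, 2.57, 3.14, 3.14, 3.14, 3.14].

INTERFACE

Orientations are given as a unit quaternion [w, x, y, z].
In Python, from workcell import monitor, cams, job, env gives the robot as it stands.
- The arm moves only by the tool drive_tool, never from a script. Its argument "plan" is text: rows parted by semicolons, each of 7 numbers parted by spaces: the opening, from -1 (shut) to 1 (fully open), then the shift along the tool's x, y, z in mm, then the turn, a rotation vector about the tool's x, y, z in degrees. In form: gripper x y z rx ry rz; .... A call has 1 to 8 rows; each row shifts and turns the pose as measured when the row begins, along the tool's axes as they then stand; what a row does not reach is not made up. A row lasts 1/8 s, in which the tool goes at most 62.5 mm and 10.7 degrees, less where a joint would pass 70% of its speed; a pose out of reach is approached as far as the arm can. A call is refused whole if a number of a shift passes 62.5 or a number of a turn 10.7, either way. A call with a gripper value outside its range is refused whole. The fingers move at their own pace and stop on an object; "grip_force" is the grip in N (left out, the last holds). Time passes only in rows, so rows that do not move let the fingers close. It gives the time, the measured TCP pose, the force and the opening at its end, in the units of the state.
- monitor.get_state(): the state, without advancing time (a new reading comes with each control period).
- cams.read_camera(name): name is "scene" or "top" or "wrist"; returns (picture, depth): 384x512x3 uint8, red, green, blue; 384x512 float32, m along the optical axis (not along the pixel's ray), 0 where there is no reading.
- cams.calibration(name): a dict with "fx", "fy", "cx", "cy" (pixels), "D" ([k1, k2, p1, p2, k3] as OpenCV has them; the pictures are not rectified), "R" (3x3) and "t" (3): a world point X has camera coordinates R X + t. Camera axes: x right, y down, z forward; pixel columns grow to the right and rows downward; lengths in m; the calibration is good to about 2 mm. A picture is of the moment at which its call begins: read the wrist's pose just before it. calibration takes no time and is no camera call; for the wrist camera it gives the pose at the moment of the call.
- job.hand_in(): hands the job in, once; it reports no verdict.
The state is a dict: "clock": time; "joint_pos": joint angles; "qvel": joint speeds; "tau": joint torques, N m; "tcp_pos": TCP position; "orientation": TCP orientation; "wrist_force": force on the tool from outside, world axes, zero at the start; "ft_torque": the same for the moment, N m; "finger_gap": finger opening in m.
Only numpy, scipy, OpenCV 4.12 (cv2) and the standard library are available. Lean on these libraries where they do the work, as an engineer would, in place of code of your own. Each camera call takes 0.05 s, during which the arm holds its last target.

## Working session

There is one attempt and no reset: what is moved stays moved. The work goes in short steps, Python scripts to look and compute and a tool call to move; the robot and the scene stay as the last step left them, time stands still between calls to the robot, and variables do not carry over. Pictures are saved under pics/ and viewed, and the job is handed in when it is done.

Besides the shell and the picture viewer there is one more tool, called after "Emit:" as a command line: name --argument value ..., lists and objects as JSON in quotes. drive_tool: Moves the arm, as the interface text tells. Its arguments: {"type":"object","properties":{"plan":{"type":"string"},"grip_force":{"type":"number"}},"required":["plan"]}

```bash
mkdir -p pics; python3 - <<'E'
from workcell import monitor,cams,job,env
import cv2,numpy as np
print(monitor.get_state())
for n in("scene","top"):
    p,d=cams.read_camera(n);np.save(f"{n}_d0.npy",d);cv2.imwrite(f"pics/{n}0.png",p[...,::-1])
    c=cams.calibration(n);print(n,c)
    np.save(f"{n}_p0.npy",p)
E
```

```text
{'clock': 0.0, 'joint_pos': array([ 1.15037163e+00,  3.13998233e-01,  4.49751455e-02,  1.30360877e+00,
       -2.54465782e-05,  1.43119864e+00]), 'qvel': array([-1.91985095e-04, -1.09822772e-03,  5.04146189e-05, -8.95078502e-04,
       -2.83657840e-04,  1.07716148e-03]), 'tau': array([ 1.84572651e-03, -4.80619740e+01,  2.98536408e+01,  1.92646973e-02,
       -2.23273641e-04, -5.35877689e-06]), 'tcp_pos': array([0.1591794 , 0.55203058, 0.25240851]), 'orientation': array([-0.56473308,  0.56537721,  0.42453918, -0.42566612]), 'wrist_force': array([-0.24446428, -0.13412421,  0.11973059]), 'ft_torque': array([-0.05887238,  0.01964417,  0.01984602]), 'finger_gap': 0.08531713879278914}
scene {'fx': 390.3563730183204, 'fy': 390.3563730183204, 'cx': 252.9796638837882, 'cy': 188.34421467369026, 'D': array([0.02822676, 0.        , 0.        , 0.        , 0.        ]), 'R': array([[ 7.32000807e-01,  6.81303646e-01,  4.00254416e-04],
       [ 5.42485323e-01, -5.82497124e-01, -6.05315434e-01],
       [-4.12170465e-01,  4.43308518e-01, -7.95985594e-01]]), 't': array([-0.4360279 , -0.19613725,  1.28022179])}
top {'fx': 397.82870750700096, 'fy': 397.82870750700096, 'cx': 258.82851270584825, 'cy': 196.64608117573667, 'D': array([-0.05769721,  0.        ,  0.        ,  0.        ,  0.        ]), 'R': array([[ 0.02259363, -0.99969828, -0.00963684],
       [-0.99267634, -0.02128864, -0.11891377],
       [ 0.11867274,  0.01225295, -0.99285782]]), 't': array([0.02280137, 0.56910151, 1.22338915])}
```

View pics/top0.png

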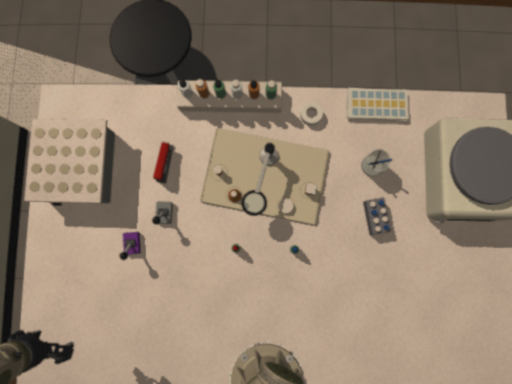

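View pics/scene0.png

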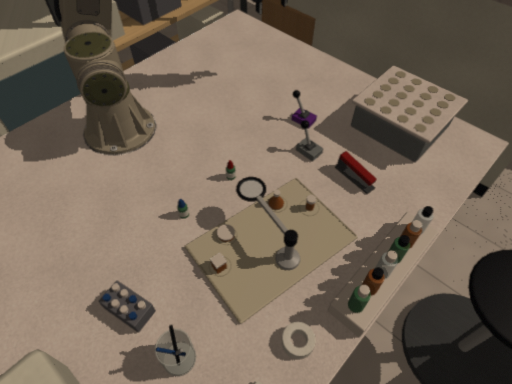

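```bash
cat > h.py <<'E'
import numpy as np,cv2
def ray(c,u,v):
    K=np.array([[c['fx'],0,c['cx']],[0,c['fy'],c['cy']],[0,0,1]])
    x,y=cv2.undistortPoints(np.array([[[u,v]]],float),K,c['D'])[0,0]
    R=np.array(c['R']);return -R.T@c['t'],R.T@np.array([x,y,1])
def atz(c,u,v,z):
    o,d=ray(c,u,v);return o+d*(z-o[2])/d[2]
def proj(c,X):
    K=np.array([[c['fx'],0,c['cx']],[0,c['fy'],c['cy']],[0,0,1]])
    return cv2.projectPoints(np.array(X,float).reshape(-1,1,3),cv2.Rodrigues(np.array(c['R']))[0],np.array(c['t']),K,c['D'])[0][:,0]
E
python3 - <<'E'
import numpy as np,cv2
p=np.load('top_p0.npy')[...,::-1]
cv2.imwrite('pics/ct.png',cv2.resize(p[120:230,195:335],None,fx=5.5,fy=5.5,interpolation=cv2.INTER_CUBIC))
cv2.imwrite('pics/cs.png',cv2.resize(p[130:270,110:250],None,fx=4,fy=4,interpolation=cv2.INTER_CUBIC))
p=np.load('scene_p0.npy')[...,::-1]
cv2.imwrite('pics/csc.png',cv2.resize(p[80:280,180:380],None,fx=3,fy=3,interpolation=cv2.INTER_CUBIC))
E
```

```text
(no output)
```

View pics/ct.png

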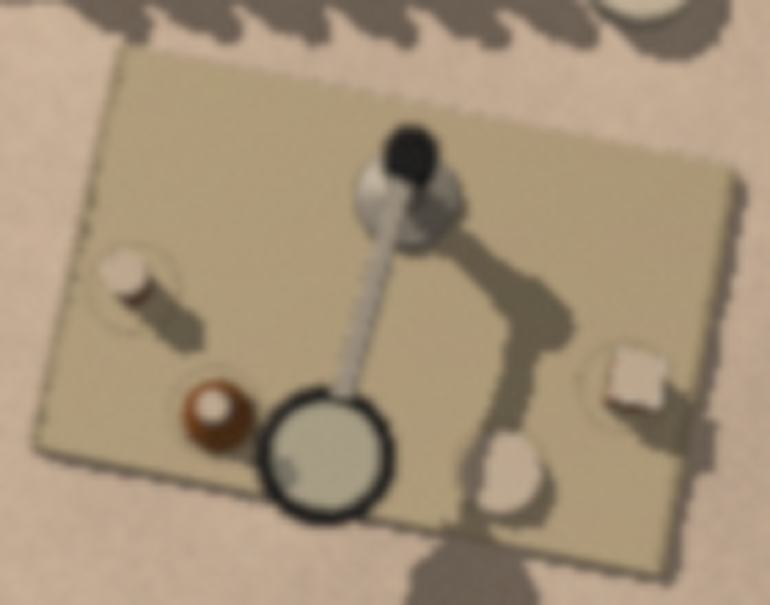

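View pics/cs.png

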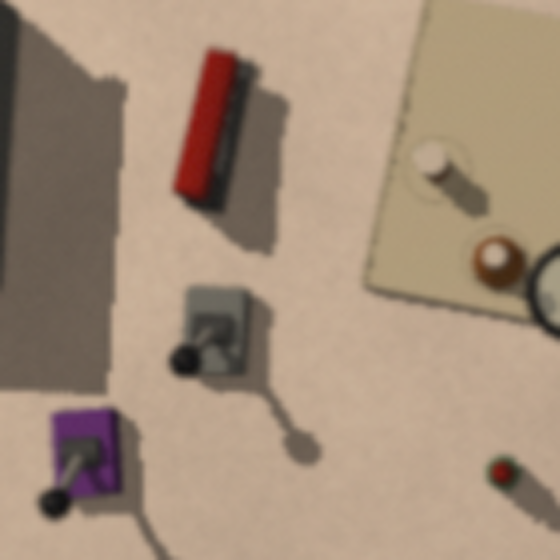

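View pics/csc.png

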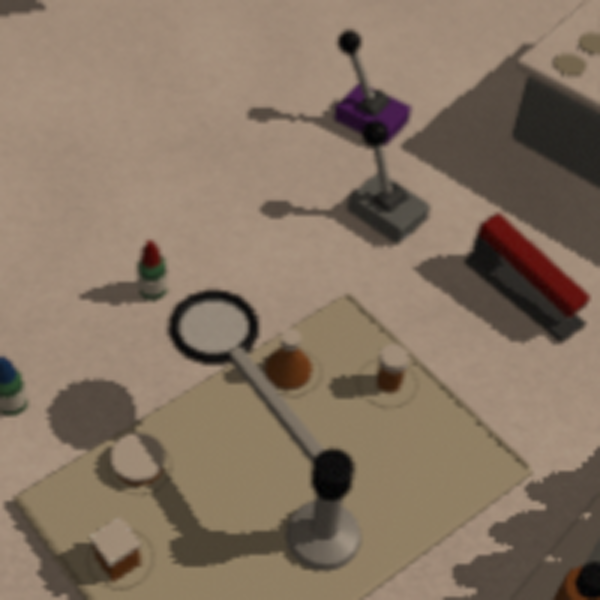

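```bash
python3 - <<'E'
import numpy as np
from h import *
from workcell import cams
from scipy.optimize import least_squares
c=cams.calibration('top');s=cams.calibration('scene')
T=lambda x,y:((x+.5)/5.5-.5+195,(y+.5)/5.5-.5+120)
S=lambda x,y:((x+.5)/4-.5+110,(y+.5)/4-.5+130)
G=lambda x,y:((x+.5)/3-.5+180,(y+.5)/3-.5+80)
def tri(a,b):
    A=[];B=[]
    for cam,p in((c,a),(s,b)):
        o,d=ray(cam,*p);d/=np.linalg.norm(d);P=np.eye(3)-np.outer(d,d);A.append(P);B.append(P@o)
    return np.linalg.lstsq(np.vstack(A),np.hstack(B),rcond=None)[0]
cor=[atz(c,*T(*p),.012) for p in((123,45),(738,170),(668,580),(38,447))]
for q in cor:print('corner',q.round(4))
loc=np.array([[.06,.19],[.06,-.19],[-.19,-.19],[-.19,.19]])
def f(v):
    R=np.array([[np.cos(v[2]),-np.sin(v[2])],[np.sin(v[2]),np.cos(v[2])]])
    return ((loc@R.T+v[:2])-np.array(cor)[:,:2]).ravel()
r=least_squares(f,[.6,0,0]);print('stand',r.x,r.fun.round(4))
v=r.x
for a in(-60,-30,30,60):
    t=v[2]+np.pi+np.radians(a);print(a,(v[:2]+.17*np.array([np.cos(t),np.sin(t)])).round(4))
print('hub',atz(c,*T(411,155),.130),tri(T(411,155),G(332,472)))
print('lens',atz(c,*T(326,455),.120),tri(T(326,455),G(214,326)))
print('stopper',atz(c,*T(214,406),.066),tri(T(214,406),G(290,341)))
print('cone',atz(c,*T(218,416),.02))
print('ball',atz(c,*S(185,359),.092),tri(S(185,359),G(376,133)))
print('purple',tri(S(54,502),G(349,41)))
print('block',[atz(c,*S(*p),.025).round(4) for p in((187,287),(249,290),(244,374),(183,372))])
print('drA',atz(c,*S(503,472),.07))
print('drB',atz(c,295,249,.07),'stapler',[atz(c,*S(*p),.065).round(3) for p in ((222,55),(190,195))])
E
```

```text
corner [0.7967 0.1788 0.012 ]
corner [ 0.7277 -0.1893  0.012 ]
corner [ 0.4838 -0.1489  0.012 ]
corner [0.5535 0.2199 0.012 ]
stand [ 0.70437216  0.00348319 -0.17990343] [ 0.0007  0.0009  0.0017 -0.0049 -0.0004 -0.0005 -0.002   0.0045]
-60 [0.6471 0.1635]
-30 [0.5747 0.1135]
30 [ 0.5443 -0.0538]
60 [ 0.5944 -0.1262]
hub [0.70349467 0.00635909 0.13      ] [0.70656917 0.00640482 0.11825491]
lens [0.5410944  0.04847488 0.12      ] [0.54211946 0.04912965 0.11442628]
stopper [0.57302593 0.11330011 0.066     ] [0.57429297 0.11422743 0.05849918]
cone [0.57302687 0.1143241  0.02      ]
ball [0.48592189 0.34323683 0.092     ] [0.4860854  0.3425697  0.09598748]
purple [0.37637164 0.43673014 0.0926465 ]
block [array([0.5473, 0.3628, 0.025 ]), array([0.546 , 0.3127, 0.025 ]), array([0.4789, 0.3135, 0.025 ]), array([0.4793, 0.3625, 0.025 ])]
drA [0.40718674 0.10238811 0.07      ]
drB [ 0.40710411 -0.07808063  0.07      ] stapler [array([0.728, 0.334, 0.065]), array([0.615, 0.353, 0.065])]
```

```bash
cat > st.py <<'E'
from workcell import monitor
from scipy.spatial.transform import Rotation as Ro
import numpy as np
def tool():
    s=monitor.get_state();q=s['orientation'];return s,Ro.from_quat([q[1],q[2],q[3],q[0]]).as_matrix()
def to(target,rot=None):
    s,R=tool();d=(np.array(target)-s['tcp_pos'])*1000
    print('tcp',s['tcp_pos'].round(4),'tool shift mm',(R.T@d).round(1),'t',s['clock'])
    return R
E
python3 - <<'E'
from st import *
s,R=tool();print(R.round(3));to([.6045,-.021,.25])
E
```

```text
[[ 0.277 -0.001 -0.961]
 [ 0.961 -0.001  0.277]
 [-0.002 -1.     0.   ]]
tcp [0.1592 0.5521 0.2525] tool shift mm [-427.2    3.1 -586.7] t 0.1
```

Emit:
drive_tool --plan "-1 -36 0 -49 0 0 0;-1 -36 0 -49 0 0 0;-1 -36 0 -49 0 0 0;-1 -36 0 -49 0 0 0;-1 -36 0 -49 0 0 0;-1 -36 0 -49 0 0 0;-1 -36 0 -49 0 0 0;-1 -36 0 -49 0 0 0" --grip_force 30

```text
clock: 1.1
tcp_pos: [0.462, 0.1596, 0.2496]
orientation: [-0.563, 0.563, 0.427, -0.429]
wrist_force: [0.2, 0.5, 0.5]
finger_gap: -0.0003
```

```bash
python3 - <<'E'
from st import *
s,R=tool();print(R.round(3));to([.6045,-.021,.25]);print(s['finger_gap'],s['joint_pos'])
E
```

```text
[[ 0.267 -0.002 -0.964]
 [ 0.964 -0.003  0.267]
 [-0.003 -1.     0.001]]
tcp [0.462  0.1596 0.2496] tool shift mm [-136.    -0.2 -185.5] t 1.1
-0.0003104713804905765 [ 0.16970132  0.15026127 -0.1734807   1.24984382 -0.00247972  0.44022361]
```

Emit:
drive_tool --plan "-1 -34 0 -46 0 0 0;-1 -34 0 -46 0 0 0;-1 -34 0 -46 0 0 0;-1 -34 0 -46 0 0 0;-1 0 0 0 0 8 0;-1 0 0 0 0 8 0;-1 0 0 0 0 8 0;-1 0 0 0 0 0 0"

```text
clock: 2.1
tcp_pos: [0.6075, -0.0335, 0.2438]
orientation: [0.644, -0.642, -0.292, 0.298]
wrist_force: [0.7, 0.4, 0.2]
finger_gap: -0.0002
```

```bash
python3 - <<'E'
from st import *
import cv2
from workcell import cams
s,R=tool();print(R.round(3));to([.6045,-.021,.125]);print(s['finger_gap'],s['joint_pos'])
p,d=cams.read_camera('scene');cv2.imwrite('pics/s1.png',p[...,::-1])
E
```

```text
[[ 0.652 -0.01  -0.758]
 [ 0.758 -0.001  0.652]
 [-0.007 -1.     0.007]]
tcp [ 0.6075 -0.0335  0.2438] tool shift mm [  8.4 118.8   9.7] t 2.1
-0.00017986167122565074 [-0.18554581  0.38981045  0.13276743  1.32312889 -0.00313246  0.52464547]
```

View pics/s1.png

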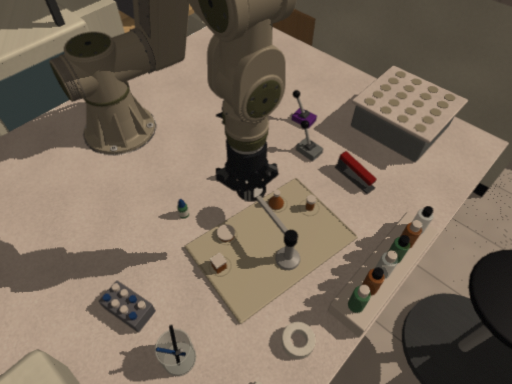

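Emit:
drive_tool --plan "-1 0 40 0 0 0 0;-1 0 40 0 0 0 0;-1 0 38 0 0 0 0;-1 0 0 0 0 0 0;-1 0 0 0 0 0 0"

```text
clock: 2.78
tcp_pos: [0.6075, -0.0331, 0.1251]
orientation: [0.641, -0.64, -0.297, 0.302]
wrist_force: [0.8, -0.0, -0.1]
finger_gap: 0.0
```

```bash
python3 - <<'E'
from st import *
to([.6259,.0438,.125])
E
```

```text
tcp [ 0.6075 -0.0331  0.1251] tool shift mm [70.8 -0.1 35.2] t 2.775
```

Emit:
drive_tool --plan "-1 8 0 4.4 0 0 0;-1 8 0 4.4 0 0 0;-1 8 0 4.4 0 0 0;-1 8 0 4.4 0 0 0;-1 8 0 4.4 0 0 0;-1 8 0 4.4 0 0 0;-1 8 0 4.4 0 0 0;-1 0 0 0 0 0 0"

```text
clock: 3.78
tcp_pos: [0.6239, 0.0335, 0.1301]
orientation: [-0.638, 0.642, 0.3, -0.3]
wrist_force: [-0.8, -0.2, -0.1]
finger_gap: 0.0002
```

```bash
python3 - <<'E'
from st import *
import cv2
from workcell import cams
to([.6259,.0438,.125])
for n in('top','scene'):
    p,d=cams.read_camera(n);np.save(n+'_p1.npy',p);cv2.imwrite(f'pics/{n}2.png',cv2.resize(p[100:250,180:380,::-1],None,fx=4,fy=4,interpolation=cv2.INTER_CUBIC))
E
```

```text
tcp [0.6239 0.0335 0.1301] tool shift mm [9.2 5.  5.1] t 3.775
```

View pics/top2.png

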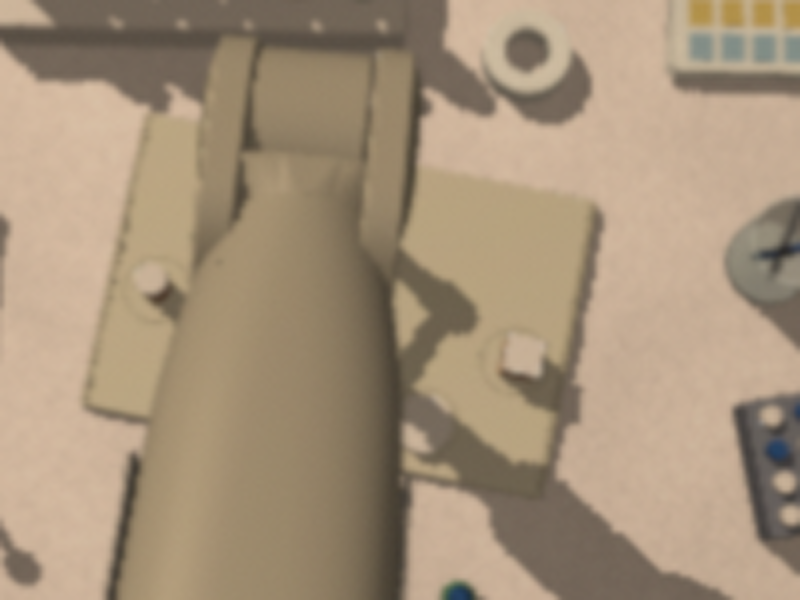

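View pics/scene2.png

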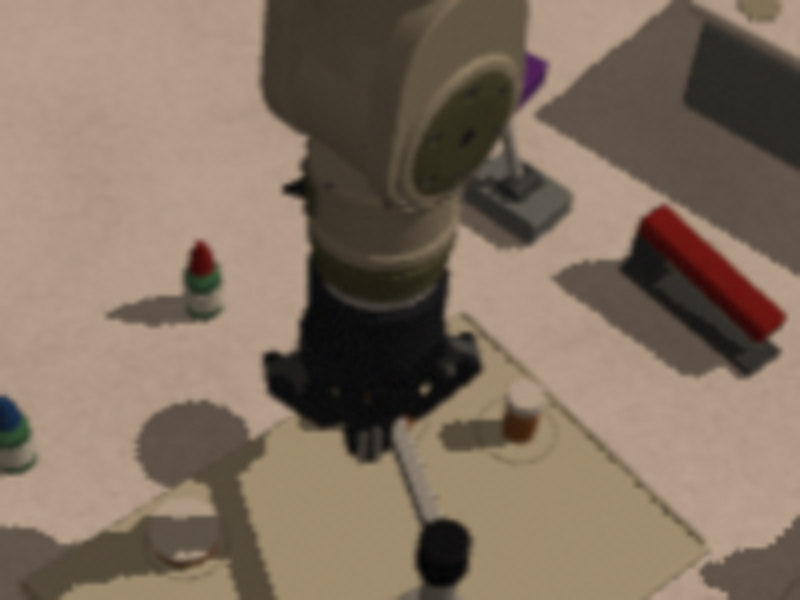

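Emit:
drive_tool --plan "-1 2 4 2 0 0 0;-1 2 1 2 0 0 0;-1 2 0 1 0 0 0;-1 1 0 0 0 0 0;-1 0 0 0 0 0 0;-1 0 0 0 0 0 0"

```text
clock: 4.62
tcp_pos: [0.6238, 0.0409, 0.1246]
orientation: [-0.639, 0.643, 0.299, -0.3]
wrist_force: [-0.8, -1.9, -0.2]
finger_gap: 0.0001
```

```bash
python3 - <<'E'
from st import *
import cv2
from workcell import cams
to([.6259,.0438,.125])
c=cams.calibration('wrist');print(c)
p,d=cams.read_camera('wrist');np.save('w.npy',p);cv2.imwrite('pics/w3.png',p[...,::-1])
p,d=cams.read_camera('scene');np.save('scene_p3.npy',p)
E
```

```text
tcp [0.6238 0.0409 0.1246] tool shift mm [ 3.5 -0.5  0.3] t 4.625
{'fx': 324.02848253704906, 'fy': 324.02848253704906, 'cx': 254.8126808795794, 'cy': 188.54321947662677, 'D': array([0.02605809, 0.        , 0.        , 0.        , 0.        ]), 'R': array([[ 0.64150306,  0.76710666, -0.00460339],
       [ 0.72755213, -0.60650078,  0.32066291],
       [ 0.24319069, -0.20905544, -0.94718219]]), 't': array([-0.43171454, -0.43036968,  0.11567029])}
```

View pics/w3.png

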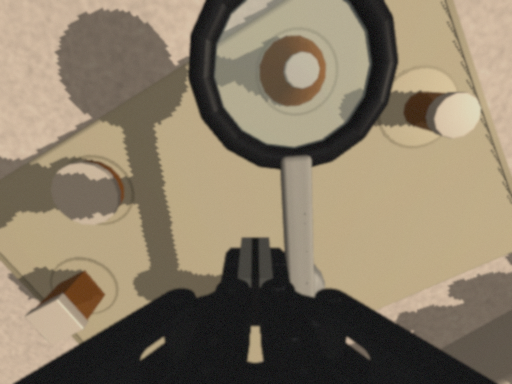

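```bash
python3 - <<'E'
from st import *
from h import *
from workcell import cams
c=cams.calibration('wrist')
# ring fit: project circle model with lens at post angle
from scipy.optimize import least_squares
post=np.array([.7043,.005])
obs_left=190.;
for th in np.radians([136,138,140,142,144]):
    L=post+.17*np.array([np.cos(th),np.sin(th)])
    a=np.linspace(0,2*np.pi,200)
    P=proj(c,np.c_[L[0]+.039*np.cos(a),L[1]+.039*np.sin(a),np.full(200,.115)])
    print(np.degrees(th),L.round(4),'outer',P.min(0).round(0),P.max(0).round(0),'bar r60', proj(c,[[*(post+.1*np.array([np.cos(th),np.sin(th)])),.122]]).round(0))
print('stopper',atz(c,302,70,.066),'conefoot',atz(c,293,71,.015))
print('lens', atz(c,293.5,70,.115),'bottom',atz(c,294,167,.115))
b1=atz(c,299,165,.122);b2=atz(c,301,280,.122);d=b1-b2;print('bar',b1,b2,np.degrees(np.arctan2(d[1],d[0])))
E
```

```text
136.0 [0.582  0.1231] outer [246. -56.] [457. 170.] bar r60 [[326. 244.]]
138.0 [0.578  0.1188] outer [230. -57.] [441. 169.] bar r60 [[318. 244.]]
140.0 [0.5741 0.1143] outer [214. -57.] [424. 169.] bar r60 [[310. 243.]]
142.0 [0.5703 0.1097] outer [198. -57.] [408. 169.] bar r60 [[302. 244.]]
144.0 [0.5668 0.1049] outer [182. -55.] [391. 170.] bar r60 [[294. 244.]]
stopper [0.57392961 0.1151046  0.066     ] conefoot [0.57398078 0.11604577 0.015     ]
lens [0.56859627 0.10698398 0.115     ] bottom [0.59863339 0.08407949 0.115     ]
bar [0.59727988 0.08662834 0.122     ] [0.63962968 0.05531026 0.122     ] 143.51672411464313
```

Emit:
drive_tool --plan "-1 2 0 0 0 0 0;-1 2 0 0 0 0 0;-1 1 0 0 0 0 0;-1 0 0 0 0 0 0"

```text
clock: 5.22
tcp_pos: [0.6267, 0.0452, 0.1245]
orientation: [-0.639, 0.643, 0.298, -0.3]
wrist_force: [-0.5, -1.9, 1.1]
finger_gap: -0.0003
```

```bash
python3 - <<'E'
from st import *
import cv2
from workcell import cams
to([.6259,.0438,.125])
p,d=cams.read_camera('wrist');cv2.imwrite('pics/w4.png',p[...,::-1])
E
```

```text
tcp [0.6267 0.0452 0.1245] tool shift mm [-1.6 -0.5 -0.3] t 5.225
```

View pics/w4.png

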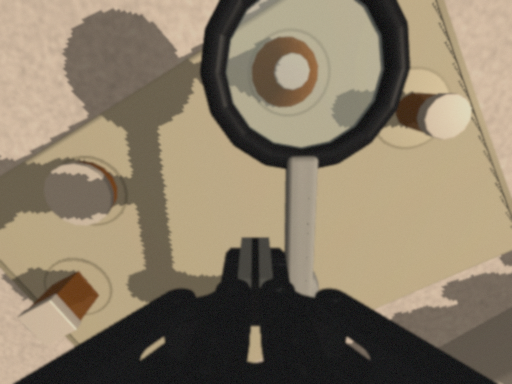

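Ring outer edges now at columns 201–409, stopper at (292,71). Compute the position again.

```bash
python3 - <<'E'
from st import *
from h import *
from workcell import cams
c=cams.calibration('wrist')
post=np.array([.7043,.005])
for th in np.radians([138,139,140,141,142]):
    L=post+.17*np.array([np.cos(th),np.sin(th)])
    a=np.linspace(0,2*np.pi,200)
    P=proj(c,np.c_[L[0]+.039*np.cos(a),L[1]+.039*np.sin(a),np.full(200,.115)])
    print(np.degrees(th),L.round(4),'outer x',P.min(0)[0],P.max(0)[0])
print('stopper',atz(c,292,71,.066),'cone',atz(c,285,71,.02))
b1=atz(c,303,162,.122);b2=atz(c,301.5,280,.122);d=b1-b2;print('bar',np.degrees(np.arctan2(d[1],d[0])))
E
```

```text
138.0 [0.578  0.1188] outer x 216.3520000644702 426.1403105870884
139.0 [0.576  0.1165] outer x 208.4576119392006 417.98297678616393
140.0 [0.5741 0.1143] outer x 200.55158127657904 409.8130458485981
141.0 [0.5722 0.112 ] outer x 192.63333581852257 401.63598727819976
142.0 [0.5703 0.1097] outer x 184.72443936112154 393.48336075269685
stopper [0.57381711 0.1151416  0.066     ] cone [0.57315751 0.11589556 0.02      ]
bar 142.07252410818245
```

Emit:
drive_tool --plan "-1 -15 0 0 0 0 0;-1 -20 0 0 0 0 0;-1 0 -40 0 0 0 0;-1 0 -50 0 0 0 0;-1 0 -30 0 0 0 0;-1 0 0 0 0 0 0"

```text
clock: 6.02
tcp_pos: [0.6002, 0.0159, 0.2461]
orientation: [-0.64, 0.642, 0.297, -0.3]
wrist_force: [0.2, 0.3, -0.7]
finger_gap: 0.0001
```

```bash
python3 - <<'E'
from st import *
from workcell import cams
import cv2
s,R=tool();print(R.round(3));to([.40,.339,.24])
c=cams.calibration('wrist');np.savez('c5.npz',**c)
p,d=cams.read_camera('wrist');cv2.imwrite('pics/w5.png',p[...,::-1])
E
```

```text
[[ 0.643 -0.003 -0.766]
 [ 0.766 -0.004  0.643]
 [-0.004 -1.    -0.   ]]
tcp [0.6002 0.0159 0.2461] tool shift mm [118.8   5.5 361. ] t 6.025
```

View pics/w5.png

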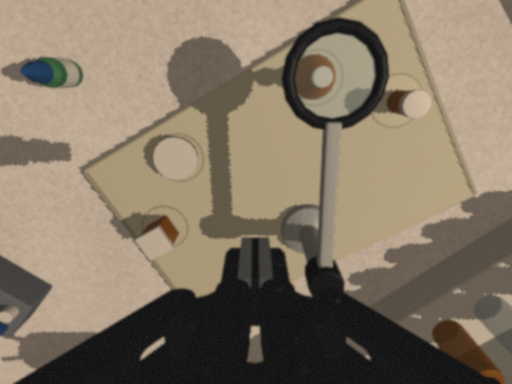

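```bash
python3 - <<'E'
from h import *
c=dict(np.load('c5.npz'))
l=atz(c,335.5,74.5,.115);print('lens',l,'stopper',atz(c,322,77,.066),'cone',atz(c,317,77.5,.02))
print('ring ext',atz(c,283,74,.115)-atz(c,388,74,.115))
E
```

```text
lens [0.57296989 0.11571659 0.115     ] stopper [0.57368701 0.1145871  0.066     ] cone [0.57614893 0.11740613 0.02      ]
ring ext [-0.04929942 -0.05833996  0.        ]
```

Emit:
drive_tool --plan "-1 17 0 52 0 0 0;-1 17 0 52 0 0 0;-1 17 0 52 0 0 0;-1 17 0 52 0 0 0;-1 17 0 52 0 0 0;-1 17 0 52 0 0 0;-1 17 0 48 0 0 0;-1 0 0 0 0 0 0"

```text
clock: 7.08
tcp_pos: [0.389, 0.3433, 0.2298]
orientation: [0.642, -0.64, -0.289, 0.306]
wrist_force: [0.5, -0.8, -0.3]
finger_gap: 0.0
```

Emit:
drive_tool --plan "-1 0 0 0 0 -10 0;-1 0 0 0 0 -10 0;-1 0 0 0 0 -10 0;-1 0 0 0 0 -10 0;-1 0 0 0 0 0 0"

```text
clock: 7.7
tcp_pos: [0.3878, 0.3373, 0.2221]
orientation: [0.501, -0.492, -0.491, 0.515]
wrist_force: [1.1, 0.2, 0.1]
finger_gap: 0.0002
```

```bash
python3 - <<'E'
from st import *
from workcell import cams
import cv2
s,R=tool();print(R.round(3));to([.41,.341,.102])
c=cams.calibration('wrist');np.savez('c6.npz',**c)
p,d=cams.read_camera('wrist');cv2.imwrite('pics/w6.png',p[...,::-1])
p,d=cams.read_camera('top');cv2.imwrite('pics/t6.png',p[...,::-1])
E
```

```text
[[-0.014 -0.033 -0.999]
 [ 1.    -0.016 -0.013]
 [-0.015 -0.999  0.033]]
tcp [0.3878 0.3373 0.2221] tool shift mm [  5.2 119.2 -26.2] t 7.7
```

View pics/w6.png

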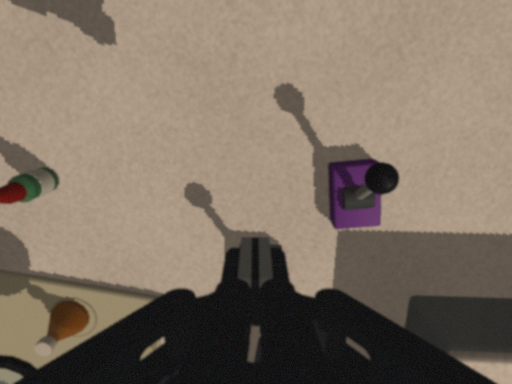

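View pics/t6.png

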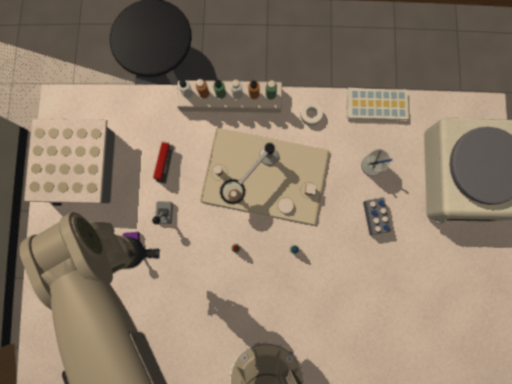

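Emit:
drive_tool --plan "-1 2 0 -20 0 0 0;-1 2 0 -19 0 0 0;-1 0 40 0 0 0 0;-1 0 40 0 0 0 0;-1 0 36 0 0 0 0;-1 0 0 0 0 0 0"

```text
clock: 8.55
tcp_pos: [0.4256, 0.3384, 0.1014]
orientation: [0.506, -0.497, -0.487, 0.51]
wrist_force: [0.1, -0.0, 0.3]
finger_gap: 0.0004
```

```bash
python3 - <<'E'
from st import *
from workcell import cams
import cv2
to([.527,.339,.102])
p,d=cams.read_camera('scene');cv2.imwrite('pics/s7.png',cv2.resize(p[60:210,200:400,::-1],None,fx=4,fy=4))
E
```

```text
tcp [0.4256 0.3384 0.1014] tool shift mm [   1.2   -3.8 -101.3] t 8.55
```

View pics/s7.png

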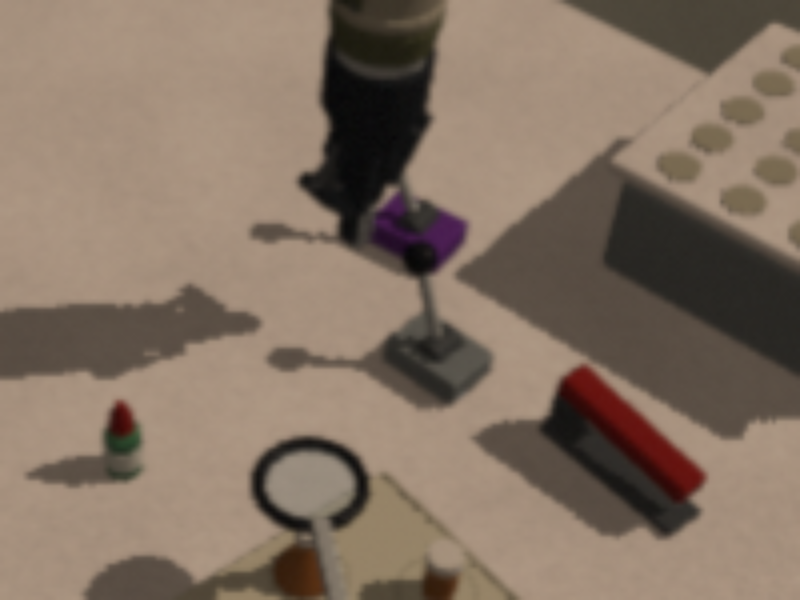

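Emit:
drive_tool --plan "-1 0.5 -0.5 -12 0 0 0;-1 0.5 -0.5 -12 0 0 0;-1 0 -0.5 -12 0 0 0;-1 0 -0.5 -12 0 0 0;-1 0 -0.5 -12 0 0 0;-1 0 -0.5 -12 0 0 0;-1 0 -0.5 -12 0 0 0;-1 0 -0.5 -10 0 0 0"

```text
clock: 9.6
tcp_pos: [0.5293, 0.3408, 0.1099]
orientation: [0.506, -0.498, -0.49, 0.507]
wrist_force: [-22.0, 0.4, 6.7]
finger_gap: 0.0
```

```bash
python3 - <<'E'
from st import *
from workcell import cams
import cv2
to([.527,.339,.102])
p,d=cams.read_camera('scene');cv2.imwrite('pics/s8.png',cv2.resize(p[60:210,200:400,::-1],None,fx=4,fy=4))
E
```

```text
tcp [0.5293 0.3408 0.1099] tool shift mm [-1.8  8.   2.1] t 9.6
```

View pics/s8.png

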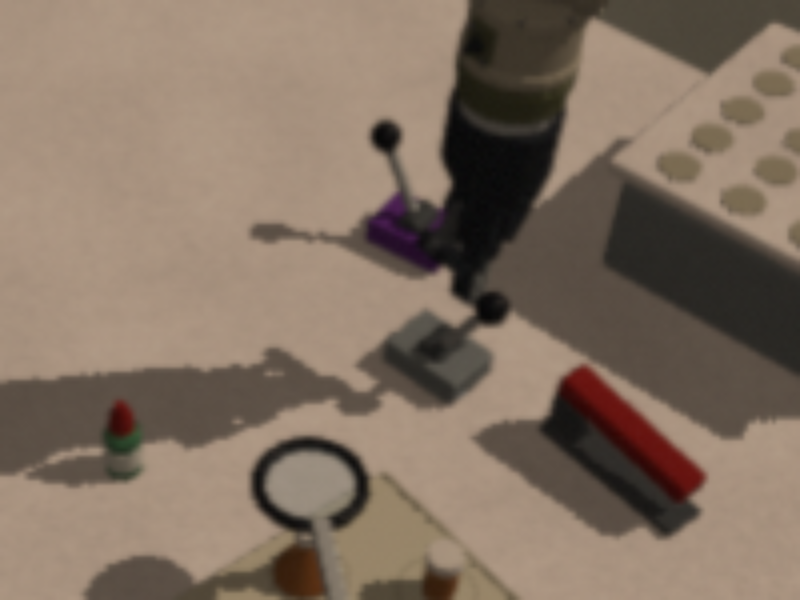

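22 N means it is at the stop, and the lever leans away from the robot. Retreat, raise and look.

Emit:
drive_tool --plan "-1 0 0 0 0 0 0;-1 0 0 20 0 0 0;-1 0 0 40 0 0 0;-1 0 0 40 0 0 0;-1 0 -50 0 0 0 0;-1 0 -60 0 0 0 0;-1 0 0 0 0 0 0"

```text
clock: 10.52
tcp_pos: [0.4287, 0.3409, 0.222]
orientation: [0.506, -0.498, -0.488, 0.509]
wrist_force: [0.3, 0.4, -0.5]
finger_gap: -0.0002
```

```bash
python3 - <<'E'
from st import *
from workcell import cams
import cv2
to([.527,.339,.102]);print(tool()[0]['wrist_force'])
p,d=cams.read_camera('scene');cv2.imwrite('pics/s9.png',cv2.resize(p[80:280,180:380,::-1],None,fx=3,fy=3,interpolation=cv2.INTER_CUBIC))
p,d=cams.read_camera('top');cv2.imwrite('pics/t9.png',cv2.resize(p[130:270,110:340,::-1],None,fx=3.4,fy=3.4,interpolation=cv2.INTER_CUBIC))
E
```

```text
tcp [0.4287 0.3409 0.222 ] tool shift mm [   0.4  117.1 -101.7] t 10.525
[ 0.32808161  0.35829108 -0.45247432]
```

View pics/s9.png

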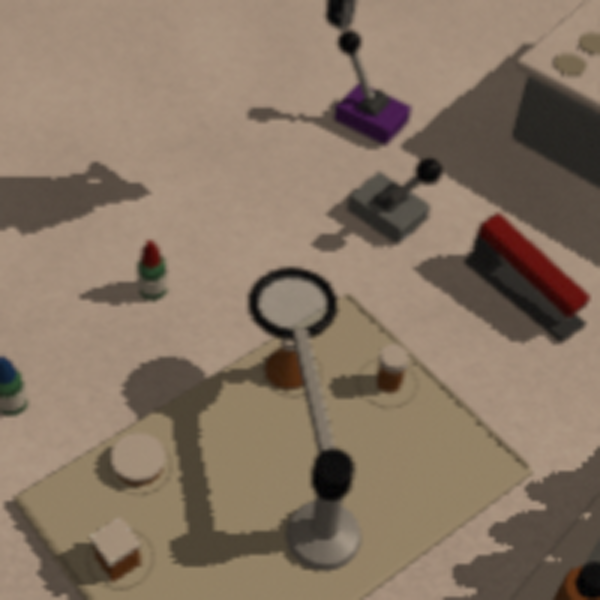

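View pics/t9.png

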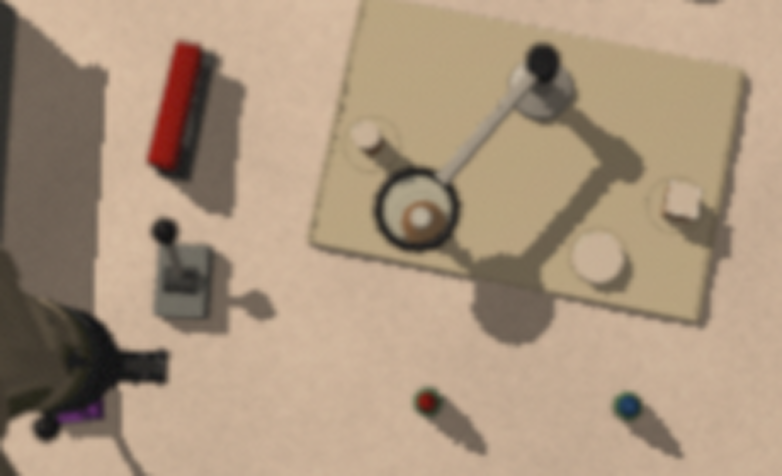

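```bash
python3 - <<'E'
from h import *
from workcell import cams
c=cams.calibration('top');s=cams.calibration('scene')
T=lambda x,y:((x+.5)/3.4-.5+110,(y+.5)/3.4-.5+130)
G=lambda x,y:((x+.5)/3-.5+180,(y+.5)/3-.5+80)
print('ball',atz(c,*T(165,231),.092),atz(s,*G(429,171),.092))
print('lens',atz(c,*T(417.5,208.5),.118),atz(s,*G(292,302),.115))
print('stop',atz(c,*T(421,216),.066))
E
```

```text
ball [0.55211727 0.33966895 0.092     ] [0.55414281 0.34006953 0.092     ]
lens [0.57364954 0.11266132 0.118     ] [0.57403962 0.11370027 0.115     ]
stop [0.57374736 0.11341283 0.066     ]
```

```bash
python3 -c "
from workcell import job
print(job.hand_in())"
```

```text
the job is handed in; nothing more can be done
None
```

I pushed the lens arm round with the closed fingertips until the lens was over the conical flask. I then pushed the grey lamp switch lever over to its far stop, backed off and handed in at about 10.6 s. `job.hand_in()` reports no verdict.

- **Lens:** the last measurements put its centre about 1–2 mm from the flask centre, against the 12 mm allowed. The wrist, top and scene cameras agreed to within a few mm. One estimate disagreed: reading the bar's edge in the wrist picture gave an arm angle about 2° off the ring fit. I went by the ring fit, and the later top and scene views supported it.
- **Lamp switch:** the ball measured at x of about 0.553 m, roughly 39 mm past the block's centre, which is its end position. The push met 22 N at the stop. The purple look-alike was left alone.
- **Other things:** the flask measured where it began. In the final pictures the other loose pieces near the tray looked unmoved, by eye only. The beaker was outside those last crops, so I did not check it at the end. After backing off, the robot touched nothing.

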